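# Rake the heaped blocks into one even layer

## Task

The drilled blocks in the parts tray are heaped two deep at the far end. Pick up the small hand rake and rake the two upper blocks across the lower ones into the empty near part of the tray, so that they lie flat on its floor in one even layer with the rest; do not touch those two blocks with the gripper. Then lay the rake on the bench beside the tray, teeth down, and let go.

Things in the scene. Friction and masses are not known exactly. Their poses are not given: they have to be found in the camera images.
- tray: shallow dark steel tray, fixed, 208 (x) x 116 (y) x 17 mm, walls 4, floor 3. Origin: centre of underside; z up, +x to its far end. Four loose drilled blocks (tops 19 mm above the bench) lie two by two, pairs centred at x = +68 and +10 mm, y = +-25 mm; the two upper blocks lie on the far pair. The floor from x = -17 mm to the near wall (-100) is empty
- rake: hand rake, 0.16 kg: steel head 102 mm wide (y), 9 thick, 56 high, five teeth (6 thick, 44 long) down; wooden handle 16 wide, 20 high, 205 long to -x, sloping 10 deg down to the bench. Origin: between the tooth tips; z up, x along the handle to the head. At x = -100 mm the handle's middle is 29 mm above the tips; centre of mass near x = -46 mm. Stands on teeth and handle end, right of the tray
- top_left: flat milled aluminium block with two through holes, 54 (x) x 44 (y) x 16 mm, about 0.1 kg, one of six alike; starts on top of the lower layer at the tray's far end, the left one of the two seen from the robot, underside 19 mm above the bench, 54 mm side along the tray within 6 degrees. Origin: centre of its underside; z up
- top_right: flat milled aluminium block with two through holes, 54 (x) x 44 (y) x 16 mm, about 0.1 kg, one of six alike; starts on top of the lower layer at the tray's far end, the right one of the two seen from the robot, underside 19 mm above the bench, 54 mm side along the tray within 6 degrees. Origin: centre of its underside; z up
There are look-alikes about, which are no part of the job. What is shaped like the top_left but turquoise is not meant.

How it is judged (in metres and radians):
On the way:
1. the rake is picked up off the bench (height (world z) of rake above 0.03 m), for 0.2 s.
At the end, for the whole second after the job is handed in: Both upper blocks at rest in the near half of the tray, undersides under 12 mm above the bench, tilt under 0.15 rad; rake at rest on the bench, tips under 12 mm high, tilt under 0.18 rad, middle of its head over 110 mm from the tray's centre along it or 65 mm across it (z of each of top_left, top_right in the frame of tray below 0.012 m and angle between each of top_left, top_right's own z axis and vertical below 0.15 rad and x of top_left in the frame of tray between -0.1 and 0 m and y of top_left in the frame of tray between -0.054 and 0.054 m and linear speed of each of top_left, top_right, rake below 0.02 m/s and x of top_right in the frame of tray between -0.1 and 0 m and y of top_right in the frame of tray between -0.054 and 0.054 m and height (world z) of rake below 0.012 m and angle between rake's own z axis and vertical below 0.18 rad and (x of rake in the frame of tray above 0.11 m or x of rake in the frame of tray below -0.11 m or y of rake in the frame of tray above 0.065 m or y of rake in the frame of tray below -0.065 m)); the robot touches nothing.
It fails at once if the gripper or arm touches one of the two upper blocks (contact force between any of the fingers, the arm and top_left above 0.5 N or contact force between any of the fingers, the arm and top_right above 0.5 N).
It also fails if it takes over 48 s, if anything falls off the work surface, if the arm or the gripper's body presses on something with over 40 N, if the wrist force passes 120 N, or if a joint passes its speed limit or range.

## Robot

A 6-joint arm with a two-finger parallel gripper is mounted at the origin on a cart in front of the work surface, level with it; the furniture and walls round the work are solid. World frame = base frame: x ahead of the robot, y to its left, z up, the work surface at z = 0. Lengths are in mm, angles in rad, forces in N, time in s.
With the tool pointing down it reaches from about 375 to 900 mm from the base axis. Payload 3.1 kg.
Tool frame: the origin (TCP) lies between the finger pads; the fingertips stand 14 mm ahead of it and the grasp point (between the pads) lies 5 mm behind it (tip_reach is the distance from the TCP to the fingertips, in mm); z points along the fingers, y is the line along which they close (so a half turn about z gives the same grasp; the last joint's range is limited). The gripper opens to 85 mm and grips with 20 to 120 N. Pads are 22 mm wide; open, the fingers measure 114 mm over their backs; the gripper's body (76 mm by 85 mm) begins 54 mm behind the grasp point. The pads swing forward as they close: fully open they stand 13 mm farther back than shut.
Start: joints at [1.099, 0.527, 1.433, -0, 1.181, -0.178], TCP at [180.356, 598.388, 245.31] pointing down, gripper open.
Joint ranges: [-3.08, 3.08], [-0.75, 2.2], [0.22, 2.44], [-1.43, 4.57], [0, 2.65], [-2.85, 2.85]. Speed limits (rad/s): [2.79, 2.79, 3.14, 3.14, 3.14, 3.14].

## Interface

Orientations are given as a rotation vector (axis times angle).
In Python, from station import get_obs, camera, camera_params, sign_off, tip_reach gives the robot as it stands.
- The arm moves only by the shell command python3 -m jog 'ROWS'. ROWS is JSON, one flat list of numbers, 5 for each row, row after row: the closure in counts, from 0 (fully open) to 255 (shut), then the shift along the tool's x, y, z in mm, then the turn about the tool's z in degrees. A call has 1 to 8 rows; each row shifts and turns the commanded pose from where the row before left it, along the tool's axes as they then stand; what a row does not reach is not made up. A row lasts 1/12 s, in which the tool goes at most 41.7 mm and 7.16 degrees, less where a joint would pass 70% of its speed; a pose out of reach is approached as far as the arm can. A call with a gripper value outside its range is refused whole. The fingers move at their own pace and stop on an object; the grip force is fixed at half the most. Time passes only in rows, so rows that do not move let the fingers close. It gives the time, the measured TCP pose, the force, the opening and the grip force at its end, in the units of the state.
- get_obs(): the state, without advancing time (a new reading comes with each control period).
- camera(name): name is "scene" or "top" or "wrist"; returns (picture, depth): 420x560x3 uint8, red, green, blue; 420x560 float32, mm along the optical axis (not along the pixel's ray), 0 where there is no reading.
- camera_params(name): a dict with "camera_matrix" (3x3 intrinsics, pixels), "cam_to_world" (4x4, takes a point from camera to world coordinates); the wrist camera has in their place "mount" (4x4, takes a point from camera to tool coordinates, whose origin is the TCP and whose axes are the flange's). Camera axes: x right, y down, z forward; pixel columns grow to the right and rows downward; lengths in mm; the calibration is good to about 2 mm. A picture is of the moment at which its call begins: read the wrist's pose just before it. camera_params takes no time and is no camera call.
- sign_off(): hands the job in; it is judged then, once.
The state is a dict: "t": time; "joint_positions": joint angles; "joint_velocities": joint speeds; "effort": joint torques, N m; "ee_pos": TCP position; "tcp_rot": TCP orientation; "ft_force": force on the tool from outside, world axes, zero at the start; "torque": the same for the moment, N m; "grip_width": opening from 0.0 (shut) to 1.0 (fully open); "grip_force": force on a finger pad.
Only numpy, scipy, OpenCV 4.12 (cv2) and the standard library are available. Lean on these libraries where they do the work, as an engineer would, in place of code of your own. Each camera call takes 0.05 s, during which the arm holds its last target. There are 200 camera calls.

## Working session

There is one attempt and no reset: what is moved stays moved. The work goes in short steps, Python scripts to look and compute and a shell command to move; the robot and the scene stay as the last step left them, time stands still between calls to the robot, and variables do not carry over. Pictures are saved under pics/ and viewed, at most 10 in all, crops included, and the job is handed in when it is done.

```bash
mkdir -p pics; ls; python3 - <<'E'
from station import *
import cv2,numpy as np
o=get_obs();print(o['t'],o['ee_pos'],o['tcp_rot'],o['ft_force'])
for n in("scene","top"):
    p,d=camera(n);cv2.imwrite(f'pics/{n}0.png',p[...,::-1]);np.savez(f'{n}0.npz',p=p,d=d)
    c=camera_params(n);print(n,np.round(c['camera_matrix'],1).tolist(),np.round(c['cam_to_world'],3).tolist())
print(tip_reach if not callable(tip_reach) else tip_reach())
E
```

```text
pics
0.0 [180.03730198 597.79633471 244.35682749] [-0.45818418 -3.10731061  0.00317339] [-0.22347351 -0.0346563   0.27719922]
scene [[484.5, 0.0, 283.1], [0.0, 484.5, 219.4], [0.0, 0.0, 1.0]] [[0.739, -0.344, 0.579, -271.826], [-0.674, -0.38, 0.634, -834.279], [0.002, -0.859, -0.513, 786.29], [0.0, 0.0, 0.0, 1.0]]
top [[477.9, 0.0, 282.4], [0.0, 477.9, 208.3], [0.0, 0.0, 1.0]] [[-0.013, -0.999, 0.046, 496.93], [-1.0, 0.013, 0.011, 43.771], [-0.012, -0.046, -0.999, 1409.426], [0.0, 0.0, 0.0, 1.0]]
14.0
```

View pics/top0.png

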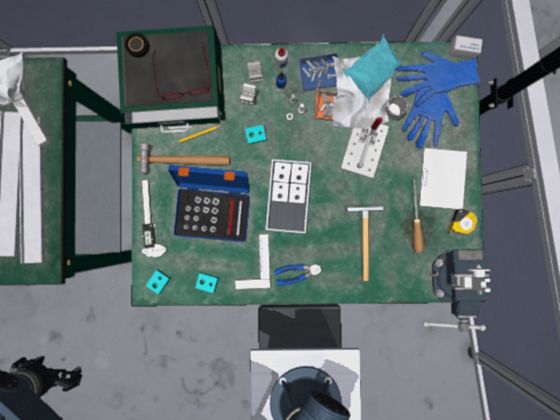

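View pics/scene0.png

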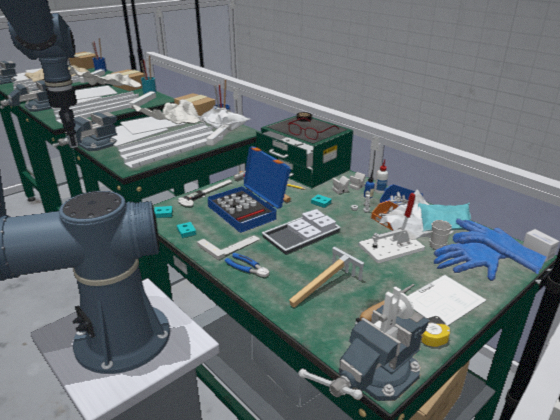

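The tray is at (289,197) in the top view, with the blocks at its upper (far) end. The rake has its head at (365,209) and its handle running to (366,280). Possible mix-ups are the hammer at (185,160), the screwdriver at (418,230), and the turquoise blocks at (255,133), (206,282) and (157,282). I choose the white-grey blocks at (281,170) and (299,171) and the rake at (365,209), and check them in one close crop.

```bash
cat > h.py <<'E'
import numpy as np,cv2
from station import *
def px2w(n,u,v,z):
    c=camera_params(n);K=np.array(c['camera_matrix']);T=np.array(c['cam_to_world'])
    r=T[:3,:3]@np.linalg.solve(K,[u,v,1]);return T[:3,3]+r*(z-T[2,3])/r[2]
E
python3 - <<'E'
import numpy as np,cv2
z=np.load('top0.npz');p=z['p'][150:290,255:395];cv2.imwrite('pics/crop.png',cv2.resize(p[...,::-1],None,fx=4.2,fy=4.2,interpolation=cv2.INTER_CUBIC))
E
```

```text
(no output)
```

View pics/crop.png

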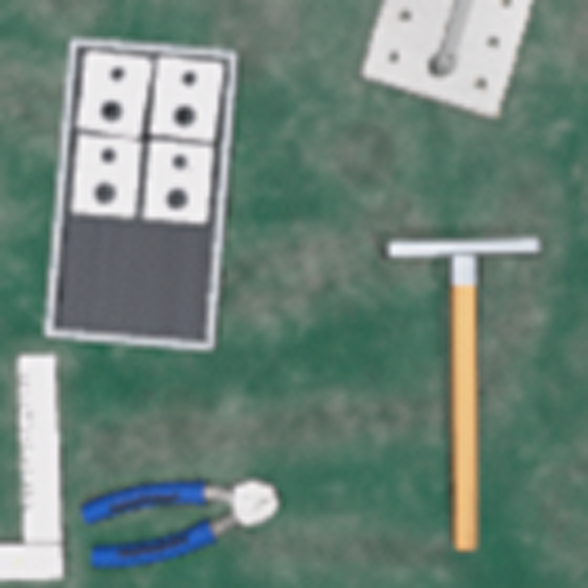

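The crop shows the tray rim corners at (73,40), (237,51), (212,348) and (46,334). The upper white blocks are centred near (115,94) and (186,99). The rake head ends are at (388,250) and (540,244), and the handle runs from (464,285) to (466,550).

```bash
python3 - <<'E'
from h import *
f=lambda u,v,z:px2w('top',254.6+u/4.2,149.6+v/4.2,z)
C=[f(*q,17) for q in((73,40),(237,51),(212,348),(46,334))]
for c in C:print('tray',c[:2].round(1))
c=np.mean(C,0);a=(C[0]+C[1]-C[2]-C[3])/2;print('c',c[:2].round(1),'len',np.linalg.norm(a),'yaw',np.degrees(np.arctan2(a[1],a[0])), 'w',np.linalg.norm(C[0]-C[1]))
for n,q in (('TL',[(82,55),(153,58),(146,135),(77,130)]),('TR',[(157,58),(222,62),(214,142),(150,135)])):
    P=np.array([f(*x,35) for x in q]);print(n,P.mean(0)[:2].round(1))
for q in((388,250,56),(540,244,56),(464,285,45),(466,550,10),(466,550,20)):print('rake',f(*q).round(1))
E
python3 -m jog '[0,0,0,0,0]'; python3 -c "
from station import *;import numpy as np
from scipy.spatial.transform import Rotation as R
o=get_obs();print(R.from_rotvec(o['tcp_rot']).as_matrix().round(3))"
```

```text
tray [705.6  87.9]
tray [696.2 -26.4]
tray [489.6  -5.8]
tray [500.8 109.1]
c [598.   41.2] len 206.705737131714 yaw -5.79037743098942 w 114.65002084768592
TL [664.8  59.2]
TR [660.8  10.3]
rake [ 554.3 -124.    56. ]
rake [ 556.9 -226.3   56. ]
rake [ 530.3 -176.4   45. ]
rake [ 347.8 -179.6   10. ]
rake [ 348.8 -178.    20. ]
t: 0.18
ee_pos: [180.2, 598.0, 244.6]
tcp_rot: [-0.458, -3.108, 0.002]
ft_force: [-0.6, -0.4, 0.9]
grip_width: 1.0
grip_force: 0.0
[[-0.957  0.289 -0.001]
 [ 0.289  0.957 -0.001]
 [ 0.    -0.001 -1.   ]]
```

```bash
python3 -m jog '[0,-24,-19,0,0,0,-24,-19,0,0,0,-24,-19,0,0,0,-24,-19,0,0,0,-24,-19,0,0,0,-24,-19,0,0,0,-24,-19,0,0,0,-24,-19,0,0]' >/dev/null; python3 -m jog '[0,-24,-19,0,0,0,-24,-19,0,0,0,-24,-19,0,0,0,-24,-19,0,0,0,-24,-19,0,0,0,-24,-19,0,0,0,-24,-19,0,0,0,0,0,0,0]'
cat >> h.py <<'E'
from scipy.spatial.transform import Rotation as R
def to(x,y,z,yaw):  # yaw of tool x, deg: remaining shift in present tool axes + turn about tool z
    o=get_obs();M=R.from_rotvec(o['tcp_rot']).as_matrix();p=np.array(o['ee_pos'])
    w=np.degrees(np.arctan2(M[1,0],M[0,0]))
    print('t',round(o['t'],2),'at',p.round(1),'yaw',round(w,2),'down',M[:,2].round(3),'| shift',(M.T@(np.array([x,y,z])-p)).round(1),'turn',round(-((yaw-w+180)%360-180),2))
E
python3 -c "
from h import *
to(455.5,-177,130,181);print(get_obs()['joint_positions'])"
```

```text
t: 1.52
ee_pos: [446.4, 218.1, 245.5]
tcp_rot: [0.465, 3.104, -0.001]
ft_force: [-0.2, 0.6, -0.3]
grip_width: 1.002
grip_force: 0.0
t 1.52 at [446.4 218.1 245.5] yaw 162.95 down [ 0.003 -0.001 -1.   ] | shift [-124.1 -375.   116.1] turn -18.05
[ 0.23026165  0.35489125  1.74914974 -0.00244321  1.03474696 -1.04177073]
```

```bash
python3 -m jog '[0,0,0,0,-4.5,0,0,0,0,-4.5,0,0,0,0,-4.5,0,0,0,0,-4.5,0,0,-33,0,0,0,0,-33,0,0,0,0,-33,0,0,0,0,-33,0,0]' >/dev/null; python3 -m jog '[0,0,-33,8,0,0,0,-33,8,0,0,0,-33,8,0,0,0,-33,8,0,0,0,-33,8,0,0,0,-33,8,0,0,0,-33,8,0,0,0,-33,8,0]' >/dev/null;  python3 -m jog '[0,0,0,20,0,0,0,0,20,0,0,0,0,0,0,0,0,0,0,0]'
python3 - <<'E'
from h import *
to(455.5,-177,24,181)
p,d=camera('wrist');cv2.imwrite('pics/w1.png',p[...,::-1]);np.savez('w1.npz',p=p,d=d)
c=camera_params('wrist');print(c)
E
```

```text
t: 3.18
ee_pos: [450.5, -173.5, 140.6]
tcp_rot: [0.033, -3.139, -0.003]
ft_force: [0.5, -0.5, 0.5]
grip_width: 1.0
grip_force: 0.0
t 3.18 at [ 450.5 -173.5  140.6] yaw -178.78 down [-0.003  0.002 -1.   ] | shift [ -5.2  -3.8 116.6] turn 0.22
{'camera_matrix': array([[330.55572394,   0.        , 279.17909018],
       [  0.        , 330.55572394, 206.06998903],
       [  0.        ,   0.        ,   1.        ]]), 'mount': array([[ 8.48911093e-04, -9.52885145e-01, -3.03330151e-01,
         7.84287889e+01],
       [ 9.99997838e-01,  2.33082859e-04,  2.06642189e-03,
         4.45782672e-01],
       [-1.89836167e-03, -3.03331249e-01,  9.52883282e-01,
        -1.28157852e+02],
       [ 0.00000000e+00,  0.00000000e+00,  0.00000000e+00,
         1.00000000e+00]])}
```

View pics/w1.png

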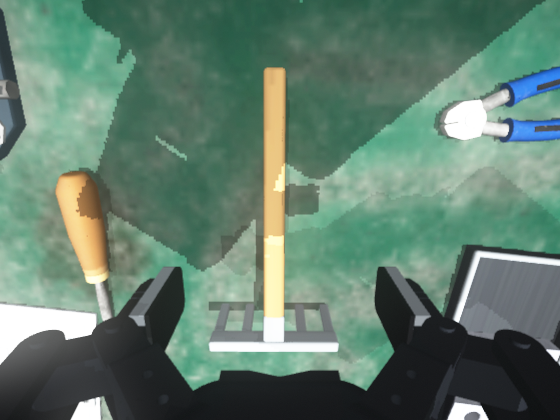

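The wrist view shows the rake handle at column 275, from its end at (275,69) to the ferrule at (274,318), and the head with its teeth at (209–338,346). The fingers are centred near column 280.

```bash
python3 - <<'E'
from h import *
d=np.load('w1.npz')['d'];c=camera_params('wrist');K=c['camera_matrix'];T=c['mount']
o=get_obs();M=R.from_rotvec(o['tcp_rot']).as_matrix();p=np.array(o['ee_pos'])
for u,v in((275,75),(275,150),(275,230),(274,300),(212,346),(274,346),(334,346)):
    q=np.linalg.solve(K,[u,v,1])*d[v,u];print((u,v),(p+M@(T[:3,:3]@q+T[:3,3])).round(1))
E
```

```text
(275, 75) [ 355.5 -177.8   20.4]
(275, 150) [ 406.7 -176.8   29.5]
(275, 230) [ 464.2 -175.6   41. ]
(274, 300) [ 517.9 -175.3   50.6]
(212, 346) [ 556.4 -222.9   56.5]
(274, 346) [ 555.6 -174.5   56.2]
(334, 346) [ 553.8 -127.8   57.3]
```

```bash
python3 -m jog '[0,-5,-3,20,0,0,0,0,20,0,0,0,0,20,0,0,0,0,20,0,0,0,0,20,0,0,0,0,16,0,0,0,0,0,0,0,0,0,0,0]' >/dev/null; python3 -c "
from h import *
to(455.5,-176,24,181)";  python3 -m jog '[255,0,0,0,0,255,0,0,0,0,255,0,0,0,0,255,0,0,0,0,255,0,0,0,0,255,0,0,0,0,255,0,0,0,0,255,0,0,0,0]'
```

```text
t 3.9 at [ 456.9 -176.9   25.9] yaw -178.72 down [ 0. -0. -1.] | shift [1.3 0.9 1.9] turn 0.28
t: 4.57
ee_pos: [456.5, -177.4, 25.8]
tcp_rot: [-0.032, 3.141, -0.001]
ft_force: [-1.3, -0.0, 5.5]
grip_width: 0.177
grip_force: 58.4
```

```bash
python3 -m jog '[255,0,0,-5,0,255,0,0,-10,0,255,0,0,-15,0,255,0,0,-15,0,255,0,0,-15,0,255,0,0,-10,0,255,0,0,-5,0,255,0,0,0,0]'
cat >> h.py <<'E'
def wr(name,pts):
    o=get_obs();p,d=camera('wrist');cv2.imwrite(f'pics/{name}.png',p[...,::-1])
    c=camera_params('wrist');K=c['camera_matrix'];T=c['mount']
    M=R.from_rotvec(o['tcp_rot']).as_matrix();e=np.array(o['ee_pos']);print(e.round(1))
    for u,v in pts:
        z=np.median(d[v-1:v+2,u-1:u+2]);q=T[:3,:3]@(np.linalg.solve(K,[u,v,1])*z)+T[:3,3];print((u,v),'tool',q.round(1),'world',(e+M@q).round(1))
E
python3 - <<'E'
from h import *
wr('w2',[])
E
```

```text
t: 5.23
ee_pos: [456.8, -177.5, 101.5]
tcp_rot: [-0.034, 3.14, -0.002]
ft_force: [0.2, -0.2, -1.6]
grip_width: 0.178
grip_force: 58.5
[ 456.8 -177.5  101.5]
```

View pics/w2.png

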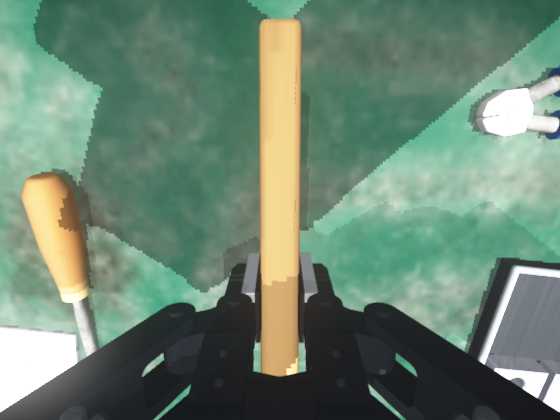

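```bash
python3 -m jog '[255,0,15,0,0,255,0,30,0,0,255,0,30,0,0,255,0,30,0,0,255,0,30,0,0,255,0,30,0,0,255,0,30,0,0,255,0,20,0,0]'>/dev/null;  python3 -m jog '[255,0,0,0,3,255,0,0,0,4,255,0,0,0,0,255,0,0,0,0]'; python3 - <<'E'
from h import *
to(609.4,40,101,174.2)
wr('w3',[(280,60),(280,150),(280,240)])
E
```

```text
t: 6.28
ee_pos: [451.2, 37.9, 99.7]
tcp_rot: [-0.155, -3.136, -0.0]
ft_force: [-0.4, -1.7, -1.2]
grip_width: 0.178
grip_force: 58.8
t 6.28 at [451.2  37.9  99.7] yaw 174.34 down [-0.002  0.    -1.   ] | shift [-157.2   17.7   -1.6] turn 0.14
[451.2  37.9  99.7]
(280, 60) tool [92.8  0.9  3.6] world [359.   48.   96.3]
(280, 150) tool [60.7  0.9 -2. ] world [390.9  44.8 101.8]
(280, 240) tool [26.2  0.9 -7.9] world [425.3  41.4 107.6]
```

```bash
python3 -m jog '[255,-15,2,0,0,255,-25,3,0,0,255,-25,3,0,0,255,-25,3,0,0,255,-25,3,0,0,255,-25,3,0,0,255,-17,1,0,0,255,0,0,0,0]'; python3 - <<'E'
from h import *
to(609.4,40,101,174.2)
for n in('scene','top'):
    p,d=camera(n);np.savez(n+'1.npz',p=p,d=d)
p=np.load('scene1.npz')['p'];s=np.load('top1.npz')['p']
a=cv2.resize(p[170:290,230:390],None,fx=4,fy=4,interpolation=cv2.INTER_CUBIC);cv2.imwrite('pics/s1.png',a[...,::-1])
E
```

```text
t: 7.0
ee_pos: [614.4, 38.6, 100.3]
tcp_rot: [0.158, 3.131, -0.001]
ft_force: [1.3, 0.5, -2.0]
grip_width: 0.179
grip_force: 58.7
t 7.0 at [614.4  38.6 100.3] yaw 174.23 down [ 0.006 -0.001 -1.   ] | shift [ 5.1  0.8 -0.7] turn 0.03
```

View pics/s1.png

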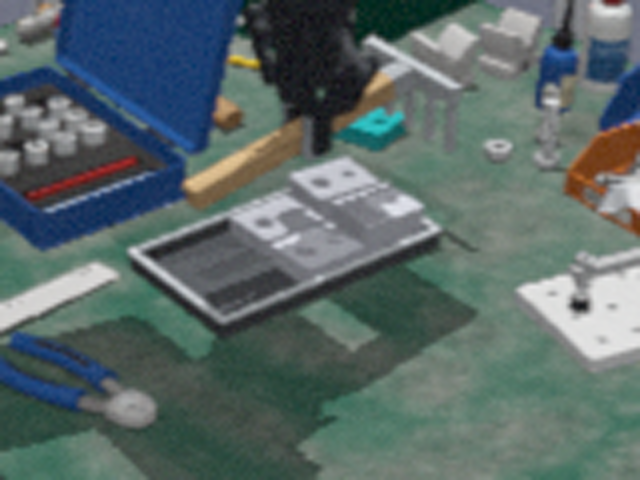

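The crop shows the rake held level above the far end of the tray, its teeth (around (430,120)) beyond the blocks (335,180) and (375,205). Next I measure the head from depth.

```bash
cat >>h.py <<'E'
def cloud(n,d):
    c=camera_params(n);K=np.array(c['camera_matrix']);T=np.array(c['cam_to_world'])
    v,u=np.mgrid[:420,:560];q=np.stack([(u-K[0,2])/K[0,0]*d,(v-K[1,2])/K[1,1]*d,d],-1)
    P=q@T[:3,:3].T+T[:3,3];P[d==0]=np.nan;return P
def tray(P):
    a=np.radians(-5.8);x,y=P[...,0]-598,P[...,1]-41.2
    return np.stack([x*np.cos(a)+y*np.sin(a),-x*np.sin(a)+y*np.cos(a),P[...,2]],-1)
E
python3 - <<'E'
from h import *
for n in('top','scene'):
    P=tray(cloud(n,np.load(n+'1.npz')['d']));x,y,z=P[...,0],P[...,1],P[...,2]
    m=(x>102)&(x<130)&(abs(y)<60)&(z>112)&(z<145)
    print(n,'head',m.sum(),np.nanpercentile(P[m],[3,50,97],axis=0).round(1).tolist())
    for s in(1,-1):
        m=(x>25)&(x<110)&(y*s>8)&(y*s<45)&(z>30)&(z<42);print('blk',s,m.sum(),np.nanpercentile(P[m],[1,50,99],axis=0).round(1).tolist())
E
```

```text
top head 160 [[104.7, -48.6, 117.8], [110.4, -2.3, 129.0], [116.1, 46.1, 133.2]]
blk 1 0 [nan, nan, nan]
blk -1 0 [nan, nan, nan]
scene head 155 [[104.4, -54.4, 113.8], [114.6, -12.7, 126.3], [122.6, 43.6, 132.2]]
blk 1 109 [[38.5, 8.6, 30.0], [65.9, 27.1, 34.3], [94.7, 43.2, 38.1]]
blk -1 112 [[41.2, -44.6, 30.8], [67.6, -25.0, 34.6], [95.2, -8.5, 37.9]]
  return np.nanmean(a, axis, out=out, keepdims=keepdims)
```

```bash
python3 -m jog '[255,0,0,8,0,255,0,0,12,0,255,0,0,12,0,255,0,0,10,0,255,0,0,6,0,255,0,0,3,0,255,0,0,0,0,255,0,0,0,0]'; python3 -c "
from h import *
to(598+9*.995,41.2-9*.101,49,174.2)"
```

```text
t: 7.77
ee_pos: [609.8, 39.9, 49.1]
tcp_rot: [-0.158, -3.138, -0.0]
ft_force: [-0.1, -1.0, -1.5]
grip_width: 0.177
grip_force: 58.8
t 7.77 at [609.8  39.9  49.1] yaw 174.23 down [-0.  0. -1.] | shift [2.9 0.1 0.1] turn 0.03
```

```bash
python3 -m jog '[255,3,0,0,0,255,5,0,0,0,255,5,0,0,0,255,5,0,0,0,255,5,0,0,0,255,6,0,0,0,255,6,0,0,0,255,6,0,0,0]'; python3 -m jog '[255,6,0,0,0,255,6,0,0,0,255,6,0,0,0,255,6,0,0,0,255,6,0,0,0,255,6,0,0,0,255,6,0,0,0,255,6,0,0,0]'; python3 - <<'E'
from h import *
to(598-130*.995,41.2+130*.101,49,174.2)
p,d=camera('scene');np.savez('scene2.npz',p=p,d=d)
a=cv2.resize(p[170:290,230:390],None,fx=4,fy=4,interpolation=cv2.INTER_CUBIC);cv2.imwrite('pics/s2.png',a[...,::-1])
E
```

```text
t: 8.43
ee_pos: [568.9, 44.0, 49.6]
tcp_rot: [0.158, 3.136, -0.0]
ft_force: [1.6, -1.1, -0.5]
grip_width: 0.176
grip_force: 58.8
t: 9.1
ee_pos: [520.5, 48.9, 49.3]
tcp_rot: [-0.158, -3.137, 0.0]
ft_force: [1.7, 0.0, -0.1]
grip_width: 0.175
grip_force: 58.8
t 9.1 at [520.5  48.9  49.3] yaw 174.22 down [-0. -0. -1.] | shift [52.2  0.2  0.3] turn 0.02
```

View pics/s2.png

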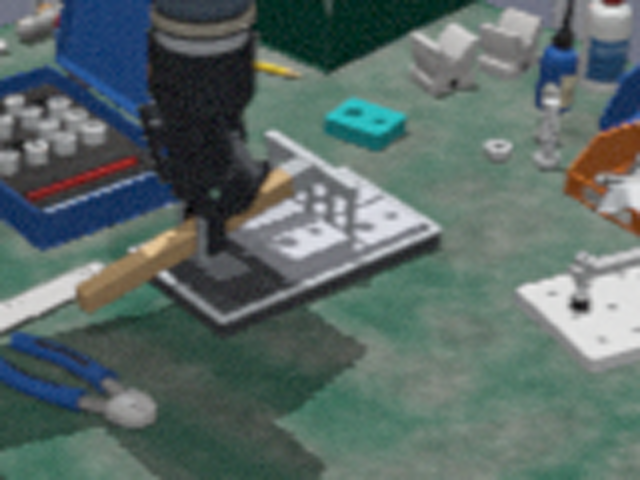

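The crop shows both upper blocks ahead of the teeth at (300,240), sliding over the near lower pair with the fingers clear of them. I carry on over the edge.

```bash
python3 -m jog '[255,5,0,0,0,255,5,0,0,0,255,5,0,0,0,255,5,0,0,0,255,5,0,0,0,255,5,0,0,0,255,5,0,0,0,255,5,0,0,0]'; python3 -m jog '[255,5,0,0,0,255,5,0,0,0,255,4,0,0,0,255,0,0,0,0]'; python3 - <<'E'
from h import *
to(598-130*.995,41.2+130*.101,49,174.2)
p,d=camera('scene');np.savez('scene3.npz',p=p,d=d)
a=cv2.resize(p[170:290,230:390],None,fx=4,fy=4,interpolation=cv2.INTER_CUBIC);cv2.imwrite('pics/s3.png',a[...,::-1])
P=tray(cloud('scene',d));x,y,z=P[...,0],P[...,1],P[...,2]
for x0 in range(-100,-10,10):
  for y0 in(-54,-34,-14):
    m=(x>x0)&(x<x0+10)&(y>y0)&(y<y0+20)&(z<45);print((x0,y0),m.sum(),np.median(z[m]).round(1) if m.any() else '',end=' ')
  print()
E
```

```text
t: 9.82
ee_pos: [480.6, 52.9, 49.3]
tcp_rot: [-0.158, -3.137, -0.0]
ft_force: [1.4, -0.1, -1.5]
grip_width: 0.177
grip_force: 58.7
t: 10.15
ee_pos: [465.6, 54.5, 49.2]
tcp_rot: [-0.158, -3.135, -0.0]
ft_force: [-0.2, -0.5, -0.9]
grip_width: 0.176
grip_force: 58.7
t 10.15 at [465.6  54.5  49.2] yaw 174.23 down [-0.003  0.    -1.   ] | shift [-3.   0.1  0.2] turn 0.03
(-100, -54) 11 3.0 (-100, -34) 7 11.5 (-100, -14) 6 6.2 
(-90, -54) 4 4.3 (-90, -34) 5 3.7 (-90, -14) 7 2.8 
(-80, -54) 20 11.6 (-80, -34) 33 8.0 (-80, -14) 29 6.7 
(-70, -54) 19 17.6 (-70, -34) 7 19.0 (-70, -14) 17 19.7 
(-60, -54) 16 17.5 (-60, -34) 17 16.9 (-60, -14) 12 18.5 
(-50, -54) 23 18.1 (-50, -34) 10 19.5 (-50, -14) 16 18.4 
(-40, -54) 31 24.2 (-40, -34) 27 25.3 (-40, -14) 29 24.9 
(-30, -54) 10 17.9 (-30, -34) 10 18.3 (-30, -14) 9 18.8 
(-20, -54) 17 16.0 (-20, -34) 7 18.0 (-20, -14) 4 14.7
```

View pics/s3.png

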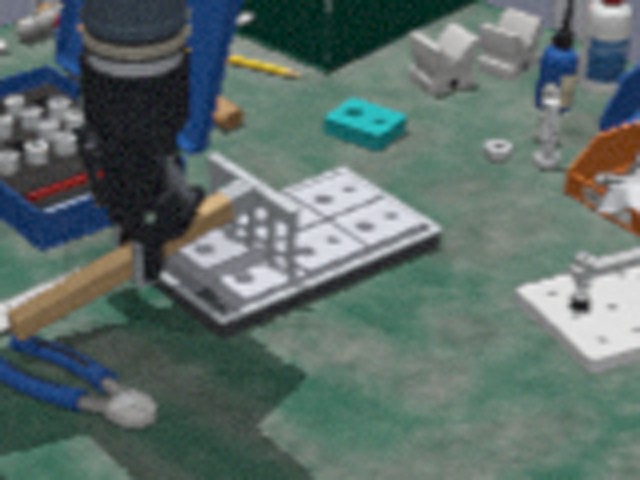

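The crop shows the two raked blocks, at (205,248) and (250,282), lying flat in the near part; depth gives their tops at about 18–19 mm. I lift the rake and return it to its spot.

```bash
python3 -m jog '[255,0,0,-8,0,255,0,0,-14,0,255,0,0,-14,0,255,0,0,-14,0,255,0,0,-5,-3.5,255,0,0,0,-3.5,255,0,0,0,0,255,0,0,0,0]'>/dev/null; python3 -m jog '[255,0,-15,0,0,255,2,-31,0,0,255,2,-31,0,0,255,2,-31,0,0,255,2,-31,0,0,255,2,-31,0,0,255,2,-31,0,0,255,2,-25,0,0]'>/dev/null; python3 -m jog '[255,0,-6,0,0,255,0,0,0,0,255,0,0,0,0]'; python3 -c "
from h import *
to(456.5,-177.4,25.8,181.2)"
```

```text
t: 11.78
ee_pos: [457.8, -177.5, 104.0]
tcp_rot: [0.031, -3.14, -0.002]
ft_force: [-0.2, 0.2, -2.0]
grip_width: 0.176
grip_force: 58.9
t 11.78 at [ 457.8 -177.5  104. ] yaw -178.87 down [-0.001  0.001 -1.   ] | shift [ 1.2 -0.  78.2] turn -0.07
```

Lower, with the last few millimetres slow.

```bash
python3 -m jog '[255,0,0,10,0,255,0,0,18,0,255,0,0,18,0,255,0,0,16,0,255,0,0,8,0,255,0,0,4,0,255,0,0,2,0,255,0,0,0,0]'; python3 -m jog '[255,0,0,1,0,255,0,0,1,0,255,0,0,0,0]'
```

```text
t: 12.45
ee_pos: [458.4, -177.4, 28.2]
tcp_rot: [0.035, -3.141, -0.0]
ft_force: [-0.0, -0.8, -1.8]
grip_width: 0.175
grip_force: 58.9
t: 12.7
ee_pos: [458.7, -178.2, 26.8]
tcp_rot: [-0.033, 3.14, -0.001]
ft_force: [0.1, -0.3, -1.5]
grip_width: 0.174
grip_force: 58.9
```

```bash
python3 -m jog '[255,0,0,1,0,255,0,0,0,0,255,0,0,0,0]'; python3 -m jog '[200,0,0,0,0,150,0,0,0,0,100,0,0,0,0,50,0,0,0,0,0,0,0,0,0,0,0,0,0,0,0,0,0,0,0,0,0,0,0,0]'; python3 -m jog '[0,0,0,-10,0,0,0,0,-20,0,0,0,0,-25,0,0,0,0,-25,0,0,0,0,-25,0,0,0,0,-20,0,0,0,0,0,0,0,0,0,0,0]'
python3 - <<'E'
from h import *
p,d=camera('top');s,ds=camera('scene')
a=cv2.resize(p[150:290,255:395],None,fx=3,fy=3,interpolation=cv2.INTER_CUBIC);b=cv2.resize(s[180:320,225:365],None,fx=2.7,fy=3,interpolation=cv2.INTER_CUBIC)
cv2.imwrite('pics/end.png',np.hstack([a,b[:,:370]])[...,::-1])
wr('w4',[(275,75),(275,150),(275,230),(274,300),(220,346),(274,346),(325,346)])
E
```

```text
t: 12.95
ee_pos: [458.7, -178.3, 25.9]
tcp_rot: [-0.033, 3.14, -0.001]
ft_force: [-0.5, -0.9, 3.9]
grip_width: 0.174
grip_force: 59.6
t: 13.62
ee_pos: [458.4, -178.0, 25.3]
tcp_rot: [0.034, -3.141, -0.0]
ft_force: [0.0, -0.0, -0.1]
grip_width: 0.999
grip_force: 0.0
t: 14.28
ee_pos: [458.9, -178.3, 151.9]
tcp_rot: [-0.034, 3.139, -0.003]
ft_force: [0.8, -0.5, 0.4]
grip_width: 1.0
grip_force: 0.0
[ 457.8 -177.6  150. ]
(275, 75) tool [ 96.3  -2.1 129.2] world [ 361.4 -181.7   20.9]
(275, 150) tool [ 43.4  -2.2 119.8] world [ 414.3 -180.6   30.2]
(275, 230) tool [-16.1  -2.2 108.3] world [ 473.9 -179.4   41.7]
(274, 300) tool [-71.4  -3.1  98.1] world [ 529.2 -179.1   51.8]
(220, 346) tool [-160.3  -59.3  150.4] world [ 6.191e+02 -2.333e+02 -6.000e-01]
(274, 346) tool [-160.4   -4.1  150.5] world [ 6.181e+02 -1.782e+02 -6.000e-01]
(325, 346) tool [-160.   48.  150.] world [ 6.166e+02 -1.261e+02 -1.000e-01]
```

View pics/end.png

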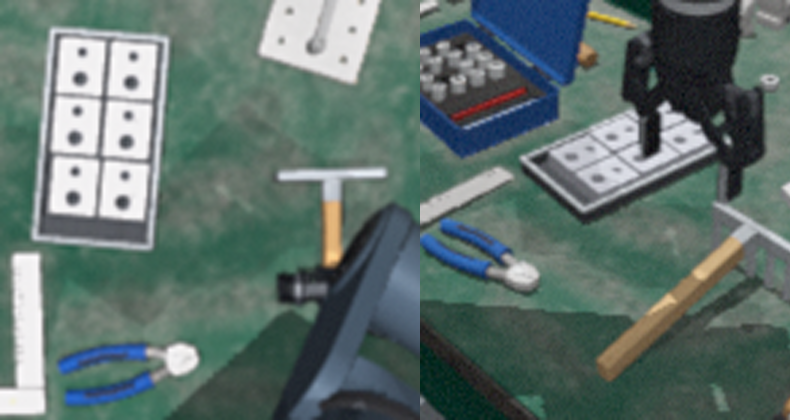

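The view shows all six blocks flat in one layer, the raked pair at (74,187) and (122,190). The rake stands teeth down beside the tray with its head at (332,174), and the gripper is clear above it.

```bash
python3 -c "
from station import *
print(sign_off())"
```

```text
the job is handed in; nothing more can be done
None
```

I raked both upper blocks flat onto the near part of the tray floor without the gripper touching them, laid the rake teeth down beside the tray, let go and handed the job in at about 14 s; no verdict came back.

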